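Nest the colour-coded rinse beakers on the saucer and cap the stack

TASK

Put the rinse set away: stand the red beaker in the dark steel saucer, nest the yellow beaker in the red one and then the blue one in the yellow, each with a light straight push into the rubber collar until the rim below lies within the white band of the pushed beaker and no further, because they jam if pushed past it. Finally put the white lid on the blue beaker, and let go. Keep the beakers upright throughout and do not knock over or shift the copper punch cup and the flux pot.

Things in the scene. Friction and masses are not known exactly. Their poses are not given: they have to be found in the camera images.
- saucer: round dark steel drip saucer, fixed to the bench, 100 in diameter over its rim, rim 8 high; flat floor 3 above the bench and about 88 across. Origin at the centre of its underside, z up.
- red_beaker_mid (a point): red tapered plastic beaker, upright, open at the top, 90 tall, 44 in diameter at the foot and 64 at the rim (evenly tapered), wall 2.5; 85 to 170 g. Point: on its axis half-way up (45 above its underside), z up. Lowest of the set; black rubber collar inside, clear depth 65.
- yellow_beaker_mid (a point): yellow tapered plastic beaker, upright, open at the top, 90 tall, 44 in diameter at the foot and 64 at the rim (evenly tapered), wall 2.5; 85 to 170 g. Point: on its axis half-way up (45 above its underside), z up. Collar inside. White band round it 49 to 57 above its underside: rightly pressed in, the rim below lies within it, so this rim stands 37 (33 to 41) above the rim below.
- blue_beaker_mid (a point): blue tapered plastic beaker, upright, open at the top, 90 tall, 44 in diameter at the foot and 64 at the rim (evenly tapered), wall 2.5; 85 to 170 g. Point: on its axis half-way up (45 above its underside), z up. No collar; rim inside 59. White band round it 49 to 57 above its underside: rightly pressed in, the rim below lies within it, so this rim stands 37 (33 to 41) above the rim below.
- red_beaker_collar (a joint): soft black rubber collar in the red beaker, 17 to 35 below its rim; value = m pushed down (0 at start). A beaker let in meets it when its rim is about 45 mm above the red rim, then takes it along: gives at about 8 N, 10 N at 0.013, stays where left, no spring-back. about 0.008 is right; over 0.0145 is jammed; end stop 0.018.
- yellow_beaker_collar (a joint): soft black rubber collar in the yellow beaker, 17 to 35 below its rim; value = m pushed down (0 at start). A beaker let in meets it when its rim is about 45 mm above the yellow rim, then takes it along: gives at about 4 N, 6 N at 0.013, stays where left, no spring-back. about 0.008 is right; over 0.0145 is jammed; end stop 0.018.
- lid_knob (a point): white plastic lid lying level on its plug: round plate 68 in diameter, 5 thick; plug below 50 in diameter, 10 deep (the plate rests on the beaker's rim); upright knob above 20 in diameter, 26 high. Point: middle of the knob, 28 above the plug's underside, 18 above the plate's underside, 13 below the knob's top. z up.
- punch_cup: bystander: copper cup holding steel punches, 55 in diameter, 94 tall. Origin at the centre of its underside.
- flux_pot: bystander: small round pot with a white lid, 45 in diameter, 25 tall. Origin at the centre of its underside.
Things that resemble listed ones, but are neither listed nor needed, are in the scene too. Of the things that look like the part that bears blue_beaker_mid, the smaller one is meant.

How it is judged (in metres and radians):
On the way, in this order (a step that is already met when the one before it is completed fails the run):
1. the red beaker stands upright in the saucer, released (horizontal distance between red_beaker_mid and saucer below 0.02 m and z of red_beaker_mid in the frame of saucer below 0.0505 m and angle between red_beaker_mid's own z axis and vertical below 0.08 rad and contact force between the fingers and red_beaker below 0.3 N), for 0.2 s.
2. the yellow beaker is nested in the red one, its band at the red rim, released (horizontal distance between red_beaker_mid and saucer below 0.02 m and z of red_beaker_mid in the frame of saucer below 0.0505 m and angle between red_beaker_mid's own z axis and vertical below 0.08 rad and z of yellow_beaker_mid in the frame of red_beaker_mid between 0.0325 and 0.0415 m and horizontal distance between yellow_beaker_mid and red_beaker_mid below 0.006 m and angle between the z axis of yellow_beaker_mid and the z axis of red_beaker_mid, either way round below 0.09 rad and contact force between the fingers and yellow_beaker below 0.3 N), for 0.2 s.
3. the blue beaker is nested in the yellow one, its band at the yellow rim, released (horizontal distance between red_beaker_mid and saucer below 0.02 m and z of red_beaker_mid in the frame of saucer below 0.0505 m and angle between red_beaker_mid's own z axis and vertical below 0.08 rad and z of yellow_beaker_mid in the frame of red_beaker_mid between 0.0325 and 0.0415 m and horizontal distance between yellow_beaker_mid and red_beaker_mid below 0.006 m and angle between the z axis of yellow_beaker_mid and the z axis of red_beaker_mid, either way round below 0.09 rad and z of blue_beaker_mid in the frame of yellow_beaker_mid between 0.0325 and 0.0415 m and horizontal distance between blue_beaker_mid and yellow_beaker_mid below 0.006 m and angle between the z axis of blue_beaker_mid and the z axis of yellow_beaker_mid, either way round below 0.09 rad and contact force between the fingers and blue_beaker below 0.3 N), for 0.2 s.
At the end, for the whole second after the job is handed in: Red upright on the saucer's floor, axis within 20 mm of its centre; yellow in red and blue in yellow, rim steps 32.5 to 41.5 mm, axes within 6 mm and 0.09 rad; lid on the blue rim within 8 mm and 0.1 rad; all released and at rest (horizontal distance between red_beaker_mid and saucer below 0.02 m and z of red_beaker_mid in the frame of saucer below 0.0505 m and angle between red_beaker_mid's own z axis and vertical below 0.08 rad and z of yellow_beaker_mid in the frame of red_beaker_mid between 0.0325 and 0.0415 m and horizontal distance between yellow_beaker_mid and red_beaker_mid below 0.006 m and angle between the z axis of yellow_beaker_mid and the z axis of red_beaker_mid, either way round below 0.09 rad and z of blue_beaker_mid in the frame of yellow_beaker_mid between 0.0325 and 0.0415 m and horizontal distance between blue_beaker_mid and yellow_beaker_mid below 0.006 m and angle between the z axis of blue_beaker_mid and the z axis of yellow_beaker_mid, either way round below 0.09 rad and z of lid_knob in the frame of blue_beaker_mid between 0.058 and 0.068 m and horizontal distance between lid_knob and blue_beaker_mid below 0.008 m and angle between the z axis of lid_knob and the z axis of blue_beaker_mid, either way round below 0.1 rad and linear speed of each of red_beaker, yellow_beaker, blue_beaker, lid below 0.02 m/s); the robot touches nothing.
It fails at once if the yellow beaker is jammed in the red one (collar pushed down over 14.5 mm) (value of joint red_beaker_collar above 0.0145 m).
It fails at once if the blue beaker is jammed in the yellow one (collar pushed down over 14.5 mm) (value of joint yellow_beaker_collar above 0.0145 m).
It fails at once if a beaker is tipped over (angle between any of red_beaker_mid, yellow_beaker_mid, blue_beaker_mid's own z axis and vertical above 0.5 rad).
It fails at once if the punch cup or the flux pot is shifted by over 20 mm or tipped (distance of any of punch_cup, flux_pot from where it was at the start of the episode above 0.02 m or angle between any of punch_cup, flux_pot's own z axis and vertical above 0.3 rad).
It also fails if it takes over 72 s, if anything falls off the work surface, if the arm or the gripper's body presses on something with over 40 N, if the wrist force passes 120 N, or if a joint passes its speed limit or range.

ROBOT

A 6-joint arm with a two-finger parallel gripper is mounted at the origin on a cart in front of the work surface, level with it; the furniture and walls round the work are solid. World frame = base frame: x ahead of the robot, y to its left, z up, the work surface at z = 0. Lengths are in m, angles in degrees, forces in N, time in s.
With the tool pointing down it reaches from about 0.4 to 0.825 m from the base axis. Payload 7 kg.
Tool frame: the origin (TCP) lies between the finger pads; the fingertips stand ctrl.nose_length ahead of it and the grasp point (between the pads) lies 2 mm behind it (ctrl.nose_length is the distance from the TCP to the fingertips, in m); z points along the fingers, y is the line along which they close (so a half turn about z gives the same grasp; the last joint's range is limited). The gripper opens to 88 mm and grips with 3 to 60 N. Pads are 19 mm wide; open, the fingers measure 130 mm over their backs; the gripper's body (78 mm by 193 mm) begins 47 mm behind the grasp point.
Start: joints at [93.054, 20.546, 0.682, 0, -70.136, -16.507], TCP at [0.157, 0.656, 0.244] pointing down, gripper open.
Joint ranges: [-176.03, 176.03], [-82.01, 121.73], [-58.28, 71.71], [-173.87, 95.51], [-174.79, -0.11], [-173.66, 173.66]. Speed limits (degrees/s): [136.94, 136.94, 172.46, 180, 180, 180].

INTERFACE

Orientations are given as [roll, pitch, yaw] about the fixed x, y, z axes, in that order (R = Rz(yaw) Ry(pitch) Rx(roll)).
In Python, from plant import ctrl gives the robot as it stands.
- The arm moves only by the tool apply_moves, never from a script. Its argument "commands" is a list of rows, each a list of 3 entries, a list of its own where there are three numbers: the shift along the world's x, y, z in cm, then the turn about the world's z in rad, then the closure, from 0 (fully open) to 1 (shut). In form: [[[x, y, z], turn, jaw], ...]. A call has 1 to 20 rows; each row is the pose to reach, as a shift and turn from the pose commanded when the call began; what a row does not reach only later rows make up. A row lasts 1/12 s, in which the tool goes at most 41.7 mm and 7.16 degrees, less where a joint would pass 70% of its speed; a pose out of reach is approached as far as the arm can. A call with a gripper value outside its range is refused whole. The fingers move at their own pace and stop on an object; the grip force is fixed at half the most. Time passes only in rows, so rows that repeat a pose let the fingers close. It gives the time, the measured TCP pose, the force, the opening and the grip force at its end, in the units of the state.
- ctrl.get_obs(): the state, without advancing time (a new reading comes with each control period).
- ctrl.snapshot(name): name is "side" or "top"; returns a dict with "img" (400x640x3 uint8, red, green, blue), "fx", "fy", "cx", "cy" (pixels), "T" (4x4, takes a point from camera to world coordinates). Camera axes: x right, y up, looking along -z (the intrinsics and any distortion apply to the point x, -y, -z); pixel columns grow to the right and rows downward; lengths in m; the calibration is good to about 2 mm. A picture is of the moment at which its call begins. There is no depth.
- ctrl.close_job(): hands the job in; it is judged then, once.
Trained networks look in a picture, given as the dict that the camera call returned (one of the last four; its "shot" number tells which), for a name from the list of things; names that differ only in an ending like _2 or _b are one class to them, and where a whole thing is asked for, a point or a joint stands for the part that bears it (a point fixed in the world has none). Each returns a list of dicts, best first, with "score" (0 to 1); they miss things now and then, are a little off and sometimes report something else, mostly with a low value. They report only what shows in the picture. A call takes as long as a camera call. They do not tell look-alikes from the thing itself.
- ctrl.search_frame(picture, target): "at" ([column, row] in pixels, amid what is visible of it).
- ctrl.spot_point(picture, target): "at" ([column, row] in pixels: a listed point, or the origin of a listed thing).
The state is a dict: "clock": time; "joint_pos": joint angles; "qvel": joint speeds; "tau": joint torques, N m; "tool_pos": TCP position; "orientation": TCP orientation; "force": force on the tool from outside, world axes, zero at the start; "moment": the same for the moment, N m; "opening": finger opening in m; "gripper_force": force on a finger pad.
Only numpy, scipy, OpenCV 4.12 (cv2) and the standard library are available. Lean on these libraries where they do the work, as an engineer would, in place of code of your own. Each camera call takes 0.05 s, during which the arm holds its last target. There are 200 camera calls.

## Working session

There is one attempt and no reset: what is moved stays moved. The work goes in short steps, Python scripts to look and compute and a tool call to move; the robot and the scene stay as the last step left them, time stands still between calls to the robot, and variables do not carry over. Pictures are saved under pics/ and viewed, at most 13 in all, crops included, and the job is handed in when it is done.

Besides the shell and the picture viewer there is one more tool, called after "Emit:" as name(argument=value, ...) on one line, values as JSON. apply_moves: Moves the arm, as the interface text tells. Its arguments: {"type":"object","properties":{"commands":{"type":"array"}},"required":["commands"]}

```bash
mkdir -p pics; ls
cat > h.py <<'E'
import numpy as np, cv2
from plant import ctrl
def ray(p,uv):
    T=np.array(p["T"]); d=np.array([(uv[0]-p["cx"])/p["fx"],-(uv[1]-p["cy"])/p["fy"],-1.0])
    return T[:3,3],T[:3,:3]@d
def atz(p,uv,z):
    o,d=ray(p,uv); return o+d*(z-o[2])/d[2]
def tri(p1,a,p2,b):
    o1,d1=ray(p1,a);o2,d2=ray(p2,b);d1/=np.linalg.norm(d1);d2/=np.linalg.norm(d2)
    s=np.linalg.lstsq(np.c_[d1,-d2],o2-o1,rcond=None)[0]
    x,y=o1+s[0]*d1,o2+s[1]*d2; return (x+y)/2,np.linalg.norm(x-y)
def proj(p,X):
    T=np.array(p["T"]);c=T[:3,:3].T@(np.array(X)-T[:3,3]);return [p["cx"]+p["fx"]*c[0]/-c[2],p["cy"]+p["fy"]*c[1]/c[2]]
def save(p,n): cv2.imwrite("pics/"+n+".png",p["img"][:,:,::-1])
E
python3 - <<'E'
from h import *
np.set_printoptions(precision=3,suppress=True)
print(ctrl.nose_length, ctrl.get_obs())
s=ctrl.snapshot("side");t=ctrl.snapshot("top")
print({k:v for k,v in s.items() if k not in("img",)});print({k:v for k,v in t.items() if k!="img"})
save(s,"s0");save(t,"t0")
Z=dict(saucer=0,red_beaker_mid=.045,yellow_beaker_mid=.045,blue_beaker_mid=.045,lid_knob=.028,punch_cup=0,flux_pot=0)
for n in Z:
  for c,p in(("s",s),("t",t)):
    for r in ctrl.spot_point(p,n)[:4]: print(n,c,np.round(r["at"],1),round(r["score"],2),atz(p,r["at"],Z[n]))
E
```

```text
pics
0.017 {'clock': 0.0, 'joint_pos': array([ 93.053,  20.591,   0.634,  -0.019, -70.134, -16.508]), 'qvel': array([ 0.044, -0.088, -0.086,  0.05 , -0.072, -0.078]), 'tau': array([  0.002, -58.272,  29.305,   6.997,   0.007,  -0.   ]), 'tool_pos': array([0.157, 0.656, 0.243]), 'orientation': array([179.908,  -0.008, -13.462]), 'force': array([-0.472,  0.35 , -1.   ]), 'moment': array([ 0.019, -0.024,  0.014]), 'gripper_force': 0.0, 'opening': 0.08784415802302406}
{'fx': 399.3121869410711, 'fy': 399.3121869410711, 'cx': 322.00130150378527, 'cy': 204.1337764107972, 'T': array([[-0.307, -0.805,  0.507,  1.097],
       [ 0.952, -0.252,  0.176,  0.273],
       [-0.014,  0.536,  0.844,  1.019],
       [ 0.   ,  0.   ,  0.   ,  1.   ]]), 'shot': 1}
{'fx': 397.824269880707, 'fy': 397.824269880707, 'cx': 318.6269607268959, 'cy': 199.13980061516907, 'T': array([[-0.009,  0.988, -0.154,  0.386],
       [-1.   , -0.007,  0.013,  0.076],
       [ 0.012,  0.154,  0.988,  1.004],
       [ 0.   ,  0.   ,  0.   ,  1.   ]]), 'shot': 2}
saucer s [336.9 213.2] 0.55 [0.501 0.113 0.   ]
saucer t [297.6 2
[... 222 characters left out ...]
mid t [238.1 238.7] 0.79 [0.441 0.257 0.045]
yellow_beaker_mid t [297.1 218.3] 0.47 [0.489 0.115 0.045]
blue_beaker_mid s [428. 271.] 0.95 [0.625 0.396 0.045]
blue_beaker_mid s [436.3 219.2] 0.85 [0.463 0.392 0.045]
blue_beaker_mid t [181.5 233. ] 0.72 [0.455 0.392 0.045]
blue_beaker_mid t [179.7 157.9] 0.61 [0.641 0.405 0.045]
blue_beaker_mid t [296.3 214.7] 0.22 [0.497 0.117 0.045]
lid_knob s [223.6 185.9] 0.56 [ 0.528 -0.24   0.028]
lid_knob t [447.2 202. ] 0.88 [ 0.528 -0.258  0.028]
punch_cup s [317.7 179.8] 0.73 [0.402 0.02  0.   ]
punch_cup t [343.  254.9] 0.85 [0.401 0.002 0.   ]
flux_pot s [260.1 235.5] 0.72 [ 0.64  -0.077  0.   ]
flux_pot t [377.1 158.8] 0.69 [ 0.647 -0.091  0.   ]
```

View pics/s0.png

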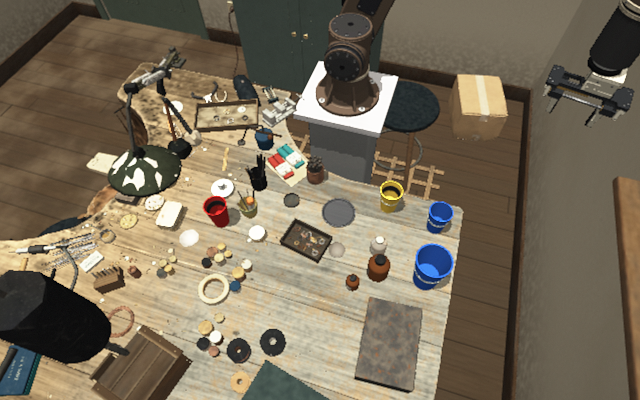

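View pics/t0.png

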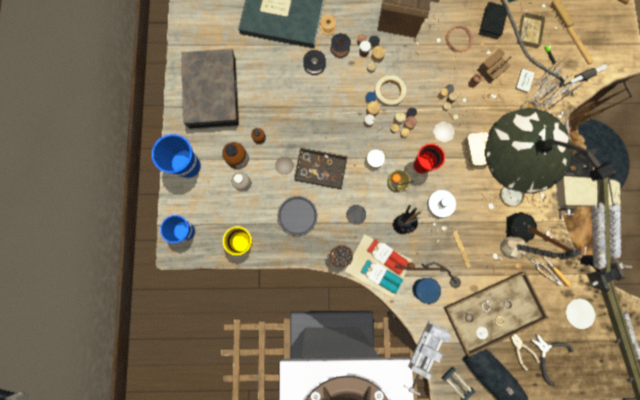

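The side picture shows the red beaker at (217,211), lid (222,188), saucer (339,212), yellow (391,196), and punch cup (315,171). The top picture shows them at (430,157), (441,203), (297,215), (237,241) and (341,257).

Two blue beakers fit: the small one at side (438,216) / top (177,230), and the large one at side (432,267) / top (175,155). The smaller is the one meant. I'll fit positions and check it in a crop.

```bash
cat >> h.py <<'E'
from scipy.optimize import least_squares
HS={"red":[(0,8),(172,180)],"yellow":[(22,34)],"blue":[(105,125)]}
def mask(p,col,at,r=45):
    h=cv2.cvtColor(p["img"],cv2.COLOR_RGB2HSV);m=np.zeros(h.shape[:2],np.uint8)
    if col=="dark": m=((h[...,1]<90)&(h[...,2]<110)).astype(np.uint8)
    else:
        for a,b in HS[col]: m|=((h[...,0]>=a)&(h[...,0]<=b)&(h[...,1]>130)&(h[...,2]>40)).astype(np.uint8)
    w=np.zeros_like(m);cv2.circle(w,(int(at[0]),int(at[1])),r,1,-1);m&=w
    n,l,st,c=cv2.connectedComponentsWithStats(m)
    i=1+np.argmax(st[1:,4]);pts=np.argwhere(l==i)[:,::-1].astype(np.int32)
    return cv2.convexHull(pts.reshape(-1,1,2))[:,0].astype(np.float32)
def cen(poly):
    M=cv2.moments(poly.reshape(-1,1,2));return np.array([M["m10"],M["m01"]])/M["m00"],M["m00"]
def model(p,x,y,z0,h,r0,r1):
    a=np.linspace(0,2*np.pi,60);P=[proj(p,(x+r*np.cos(t),y+r*np.sin(t),z)) for r,z in((r0,z0),(r1,z0+h)) for t in a]
    return cv2.convexHull(np.array(P,np.float32).reshape(-1,1,2))[:,0]
def fit(views,x0,z0=0,h=.09,r0=.022,r1=.032,s=1):
    C=[cen(m) for _,m in views]
    f=lambda q:np.concatenate([cen(model(p,q[0],q[1],z0,h,r0,r1))[0]-c[0] for (p,_),c in zip(views,C)])
    r=least_squares(f,x0,diff_step=1e-3)
    return r.x,r.fun,[c[1]/cen(model(p,*r.x,z0,h,r0,r1))[1] for (p,_),c in zip(views,C)]
E
python3 - <<'E'
from h import *
np.set_printoptions(precision=4,suppress=True)
s=ctrl.snapshot("side");t=ctrl.snapshot("top")
for n,a,b,x0,kw in(("red",(217,211),(430,157),(.62,-.2),{}),("yellow",(391,196),(237,241),(.44,.25),{}),("blue",(438,216),(177,230),(.46,.39),{}),("dark",(339,212),(297,215),(.495,.115),dict(h=.008,r0=.05,r1=.05))):
    R=22 if n in("blue","dark") else 30
    v=[(s,mask(s,n,a,R)),(t,mask(t,n,b,R+2))]
    print(n,*fit(v,x0,**kw))
    for p,m in v: print([fit([(p,m)],x0,**kw)[0]])
lid=ctrl.spot_point(s,"lid_knob")[0]["at"],ctrl.spot_point(t,"lid_knob")[0]["at"]
print(lid,tri(s,lid[0],t,lid[1]))
print("brushpot",tri(s,(248,207),t,(398,181)),"blackholder top",tri(s,(258,160),t,(412,210)),"lamp left edge",tri(s,(145,170),t,(530,150)))
a=cv2.resize(t["img"][125:265,130:280],None,fx=3,fy=3);b=cv2.resize(t["img"][140:230,370:460],None,fx=4,fy=4)
im=np.zeros((420,790,3),np.uint8);im[:420,:340]=a[:,:340];im[:360,350:710]=b;cv2.imwrite("pics/c.png",im[:,:,::-1])
E
```

```text
red [ 0.6298 -0.2059] [-0.1429  0.3152 -0.0449  0.2859] [0.9434690998749656, 0.9718388366364552]
[array([ 0.6287, -0.2059])]
[array([ 0.6305, -0.206 ])]
yellow [0.4296 0.2513] [-0.4776  3.0658  0.2642  1.9975] [0.7495200950548297, 1.0417891862282092]
[array([0.4186, 0.2503])]
[array([0.4342, 0.252 ])]
blue [0.4586 0.398 ] [0.0308 3.0063 0.7139 2.0811] [0.6886733361598775, 0.8266648058104059]
[array([0.4488, 0.3964])]
[array([0.4635, 0.4   ])]
dark [0.4992 0.1167] [0.2857 0.3046 0.2998 0.1427] [0.8752524644410391, 0.9027546055708516]
[array([0.4984, 0.1156])]
[array([0.4995, 0.1175])]Traceback (most recent call last):
  File "<stdin>", line 9, in <module>
IndexError: list index out of range
```

```bash
sed -i 's/    i=1+np.argmax.*/    pts=np.argwhere((l>0)\&(st[l,4]>=(8 if col!="dark" else max(st[1:,4]))))[:,::-1].astype(np.int32)/' h.py
python3 - <<'E'
from h import *
np.set_printoptions(precision=4,suppress=True)
s=ctrl.snapshot("side");t=ctrl.snapshot("top")
for n,a,b,x0,kw in(("red",(217,211),(430,157),(.62,-.2),{}),("yellow",(391,196),(237,241),(.44,.25),{}),("blue",(438,216),(177,230),(.46,.39),{})):
    v=[(s,mask(s,n,a,24 if n=="blue" else 30)),(t,mask(t,n,b,25))]
    print(n,*fit(v,x0,**kw))
    for p,m in v: print([fit([(p,m)],x0,**kw)[0]])
print([ctrl.spot_point(p,"lid_knob")[:1] for p in(s,t)])
print("lid pix",atz(s,(223,185.5),.03),atz(t,(442,203),.03))
print("brushpot",tri(s,(248,207),t,(398,181)),"blackholder top",tri(s,(258,160),t,(412,210)),"lamp",tri(s,(145,170),t,(530,150)))
a=cv2.resize(t["img"][125:265,130:280],None,fx=3,fy=3);b=cv2.resize(t["img"][140:230,370:460],None,fx=4,fy=4)
im=np.zeros((420,790,3),np.uint8);im[:420,:340]=a[:,:340];im[:360,350:710]=b;cv2.imwrite("pics/c.png",im[:,:,::-1])
E
```

```text
red [ 0.6296 -0.2058] [-0.1031  0.2931 -0.0183  0.2525] [0.9443834173254709, 0.9790065231759945]
[array([ 0.6287, -0.206 ])]
[array([ 0.6303, -0.2059])]
yellow [0.4333 0.2513] [0.0617 0.635  0.1832 0.3914] [0.9802078290975165, 1.0505914003220533]
[array([0.4311, 0.2507])]
[array([0.4342, 0.2518])]
blue [0.4619 0.3957] [0.4861 0.511  0.5321 0.3136] [0.9169869133029347, 0.9024761976366285]
[array([0.4607, 0.3942])]
[array([0.4627, 0.397 ])]
[[{'at': [222.8, 184.5], 'score': 0.61}], [{'at': [445.2, 203.9], 'score': 0.64}]]
lid pix [ 0.5282 -0.2411  0.03  ] [ 0.5256 -0.244   0.03  ]
brushpot (array([ 0.5804, -0.1347,  0.0374]), np.float64(0.0006974971429416672)) blackholder top (array([ 0.4911, -0.13  ,  0.1525]), np.float64(0.015432478082361685)) lamp (array([ 0.6216, -0.3982,  0.1643]), np.float64(0.00394497716685511))
```

View pics/c.png

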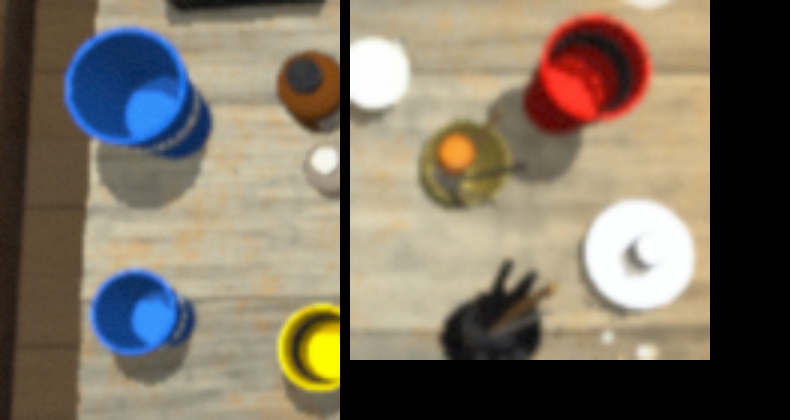

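The crop confirms it: the small blue beaker is at (140,312) and the big one at (125,85). The red beaker with its collar is at (595,70), and the lid with its knob at (640,252). Next, go above the red beaker.

Emit:
apply_moves(commands=[[[47.3,-86.2,2],-0.81,0],[[47.3,-86.2,2],-0.81,0],[[47.3,-86.2,2],-0.81,0],[[47.3,-86.2,2],-0.81,0],[[47.3,-86.2,2],-0.81,0],[[47.3,-86.2,2],-0.81,0],[[47.3,-86.2,2],-0.81,0],[[47.3,-86.2,2],-0.81,0],[[47.3,-86.2,2],-0.81,0],[[47.3,-86.2,2],-0.81,0],[[47.3,-86.2,2],-0.81,0],[[47.3,-86.2,2],-0.81,0],[[47.3,-86.2,2],-0.81,0],[[47.3,-86.2,2],-0.81,0],[[47.3,-86.2,2],-0.81,0],[[47.3,-86.2,2],-0.81,0],[[47.3,-86.2,2],-0.81,0],[[47.3,-86.2,2],-0.81,0],[[47.3,-86.2,2],-0.81,0],[[47.3,-86.2,2],-0.81,0]])

```text
clock: 2.82
tool_pos: [0.5585, -0.0762, 0.2608]
orientation: [-180.0, -0.0, -59.9]
force: [1.5, 0.6, 0.7]
opening: 0.0879
gripper_force: 0.0
```

Emit:
apply_moves(commands=[[[7.1,-13.0,0],0,0],[[7.1,-13.0,0],0,0],[[7.1,-13.0,0],0,0],[[7.1,-13.0,0],0,0],[[7.1,-13.0,0],0,0],[[7.1,-13.0,-4],0,0],[[7.1,-13.0,-8],0,0],[[7.1,-13.0,-11],0,0],[[7.1,-13.0,-11],0,0],[[7.1,-13.0,-11],0,0]])

```text
clock: 3.65
tool_pos: [0.6281, -0.2038, 0.1497]
orientation: [179.8, 0.1, -59.8]
force: [0.2, 0.4, 1.6]
opening: 0.0874
gripper_force: 0.0
```

Run:
```python
from h import *
np.set_printoptions(precision=4,suppress=True)
print(ctrl.get_obs()["tool_pos"],ctrl.get_obs()["force"])
s=ctrl.snapshot("side");t=ctrl.snapshot("top")
a=cv2.resize(s["img"][140:250,160:290],None,fx=3,fy=3);b=cv2.resize(t["img"][90:240,370:500],None,fx=3,fy=3)
im=np.zeros((450,790,3),np.uint8);im[:330,:390]=a;im[:450,395:785]=b;cv2.imwrite("pics/c2.png",im[:,:,::-1])
```

```text
[ 0.6281 -0.2038  0.1497] [0.1923 0.36   1.6022]
```

View pics/c2.png

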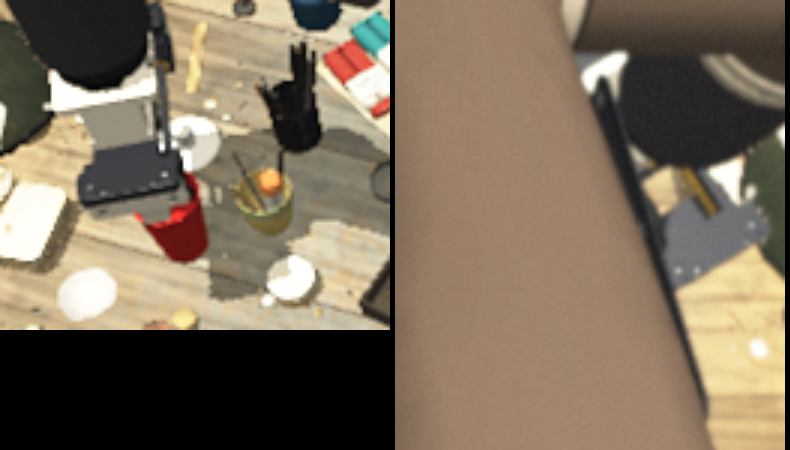

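The side crop shows the gripper square over the red beaker at (180,220). The arm hides the top view. Descend and grip.

Emit:
apply_moves(commands=[[[0.15,-0.2,-2.5],0,0],[[0.15,-0.2,-5],0,0],[[0.15,-0.2,-7.2],0,0],[[0.15,-0.2,-7.2],0,0],[[0.15,-0.2,-7.2],0,0.5],[[0.15,-0.2,-7.2],0,1],[[0.15,-0.2,-7.2],0,1],[[0.15,-0.2,-7.2],0,1],[[0.15,-0.2,-7.2],0,1],[[0.15,-0.2,-7.2],0,1],[[0.15,-0.2,-7.2],0,1],[[0.15,-0.2,-7.2],0,1]])

```text
clock: 4.75
tool_pos: [0.6314, -0.2063, 0.0804]
orientation: [-179.9, -0.1, -59.8]
force: [-1.1, -0.9, 6.6]
opening: 0.0617
gripper_force: 30.0
```

Emit:
apply_moves(commands=[[[0,0,3],0,1],[[0,0,7],0,1],[[0,0,11],0,1],[[0,0,14],0,1],[[0,0,17],0,1],[[-1.2,3,17],0.1,1],[[-2.4,6,17],0.2,1],[[-3.6,9,17],0.3,1],[[-4.8,12,17],0.42,1],[[-6,15,17],0.54,1],[[-7.2,18,17],0.66,1],[[-8.4,21,17],0.78,1],[[-9.6,24,17],0.9,1],[[-10.8,27,17],1.02,1],[[-12.2,30,17],1.14,1],[[-13.2,32.3,17],1.26,1],[[-13.2,32.3,17],1.38,1],[[-13.2,32.3,17],1.4,1],[[-13.2,32.3,17],1.4,1],[[-13.2,32.3,17],1.4,1]])

```text
clock: 6.42
tool_pos: [0.4984, 0.1166, 0.2486]
orientation: [-180.0, -0.0, 20.1]
force: [-0.1, -0.2, -1.7]
opening: 0.0619
gripper_force: 30.0
```

```bash
cat >> h.py <<'E'
def rim(p,col,at,r,x0,z0=0): return fit([(p,mask(p,col,at,r))],x0,z0)
E
python3 - <<'E'
from h import *
np.set_printoptions(precision=4,suppress=True)
print(ctrl.get_obs()["tool_pos"],ctrl.get_obs()["force"])
s=ctrl.snapshot("side");save(s,"s3")
q=proj(s,(.499,.117,.25-.0765+.045));print(q)
a=mask(s,"red",q,40);print(fit([(s,a)],(.499,.117),.25-.0765), a.min(0),a.max(0),cen(a))
c=cv2.resize(s["img"][110:260,240:440],None,fx=4,fy=4);cv2.imwrite("pics/c3.png",c[:,:,::-1])
E
```

```text
[0.4984 0.1166 0.2486] [-0.1316 -0.1619 -1.7021]
[np.float64(340.3798327704421), np.float64(167.9897782438275)]
(array([0.4993, 0.1162]), array([ 0., -0.]), [0.9527608242854452]) [328. 147.] [354. 185.] (array([340.2016, 164.6436]), 745.0)
```

View pics/c3.png

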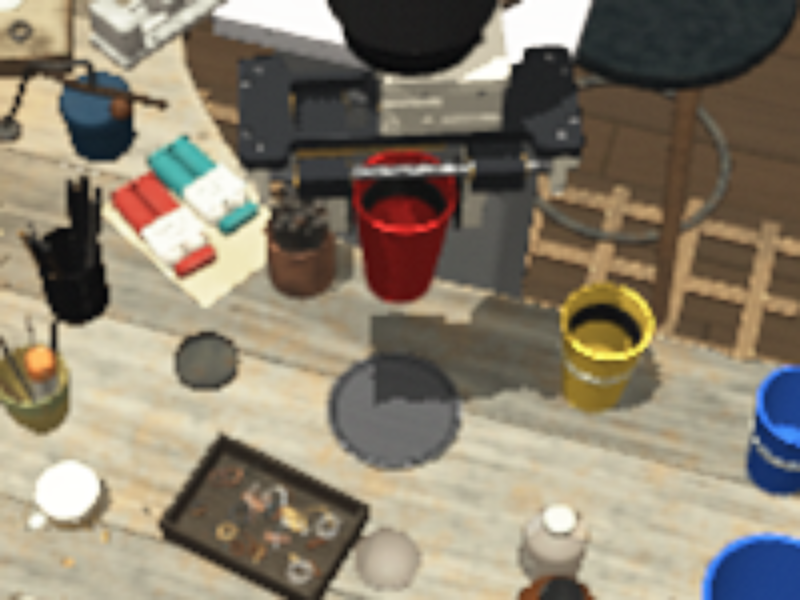

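The red beaker hangs upright at (400,225), above the saucer at (395,410). Lower it.

Emit:
apply_moves(commands=[[[0,0,-4],0,1],[[0,0,-8],0,1],[[0,0,-12],0,1],[[0,0,-14.5],0,1],[[0,0,-15.5],0,1],[[0,0,-16],0,1],[[0,0,-16.3],0,1],[[0,0,-16.6],0,1],[[0,0,-16.6],0,1],[[0,0,-16.6],0,1]])

```text
clock: 7.3
tool_pos: [0.4991, 0.1175, 0.0838]
orientation: [-180.0, -0.1, 20.3]
force: [-1.3, 0.1, -1.3]
opening: 0.062
gripper_force: 30.0
```

Emit:
apply_moves(commands=[[[0,0,-0.1],0,1],[[0,0,-0.2],0,1],[[0,0,-0.2],0,1],[[0,0,-0.2],0,1]])

```text
clock: 7.63
tool_pos: [0.5003, 0.1179, 0.0833]
orientation: [-180.0, -0.3, 20.4]
force: [-1.9, -2.2, 14.6]
opening: 0.0623
gripper_force: 30.0
```

Emit:
apply_moves(commands=[[[0,0,0.1],0,0.5],[[0,0,0.1],0,0],[[0,0,0.1],0,0],[[0,0,0.1],0,0],[[0,0,0.1],0,0],[[0,0,2],0,0],[[0,0,5],0,0],[[0,0,9],0,0],[[0,0,13],0,0],[[-1.6,3.3,16],0,0],[[-3.2,6.6,16],0,0],[[-4.8,10,16],0,0],[[-6.6,13.4,16],0,0],[[-6.6,13.4,16],0,0],[[-6.6,13.4,16],0,0]])

```text
clock: 8.88
tool_pos: [0.4313, 0.2527, 0.2403]
orientation: [-180.0, 0.0, 20.6]
force: [0.1, 0.2, 0.4]
opening: 0.0878
gripper_force: 0.0
```

Run:
```python
from h import *
np.set_printoptions(precision=4,suppress=True)
print(ctrl.get_obs()["tool_pos"],ctrl.get_obs()["force"])
s=ctrl.snapshot("side");t=ctrl.snapshot("top")
v=[]
for p in(s,t):
    q=proj(p,(.499,.117,.048));m=mask(p,"red",q,30);v.append((p,m));print(q,m.min(0),m.max(0),fit([(p,m)],(.5,.117),.003))
print(fit(v,(.5,.117),.003))
```

```text
[0.4313 0.2527 0.2403] [0.1285 0.2403 0.363 ]
[np.float64(338.89283082088616), np.float64(204.26326553865277)] [327. 186.] [350. 217.] (array([0.4963, 0.1152]), array([-0., -0.]), [0.963650439384797])
[np.float64(296.3177704912472), np.float64(213.9080809819754)] [282. 198.] [309. 226.] (array([0.498 , 0.1171]), array([ 0., -0.]), [1.0353943149629328])
(array([0.4975, 0.1164]), array([0.2819, 0.4179, 0.3041, 0.2041]), [0.9628595096105834, 1.035176173093366])
```

Red stands in the saucer within about 2 mm of centre. Yellow next.

Emit:
apply_moves(commands=[[[0.3,-0.05,-4],0,0],[[0.3,-0.05,-8],0,0],[[0.3,-0.05,-11],0,0],[[0.3,-0.05,-14],0,0],[[0.3,-0.05,-16.2],0,0],[[0.3,-0.05,-16.2],0,0],[[0.3,-0.05,-16.2],0,0],[[0.3,-0.05,-16.2],0,0.5],[[0.3,-0.05,-16.2],0,1],[[0.3,-0.05,-16.2],0,1],[[0.3,-0.05,-16.2],0,1],[[0.3,-0.05,-16.2],0,1],[[0.3,-0.05,-16.2],0,1],[[0.3,-0.05,-16.2],0,1],[[0.3,-0.05,-16.2],0,1]])

```text
clock: 10.23
tool_pos: [0.4359, 0.2512, 0.0796]
orientation: [-180.0, -0.1, 20.4]
force: [-1.6, 0.4, 6.9]
opening: 0.0619
gripper_force: 30.0
```

Emit:
apply_moves(commands=[[[0,0,3],0,1],[[0,0,7],0,1],[[0,0,11],0,1],[[0,0,13.5],0,1],[[1.6,-3.3,13.5],0,1],[[3.2,-6.6,13.5],0,1],[[4.8,-10,13.5],0,1],[[6.4,-13.4,13.5],0,1],[[6.4,-13.4,13.5],0,1],[[6.4,-13.4,13.5],0,1],[[6.4,-13.4,13.5],0,1]])

```text
clock: 11.15
tool_pos: [0.4991, 0.1163, 0.2134]
orientation: [-180.0, 0.0, 20.3]
force: [-0.5, 0.4, -1.5]
opening: 0.0624
gripper_force: 30.0
```

Run:
```python
from h import *
np.set_printoptions(precision=4,suppress=True)
o=ctrl.get_obs();print(o["tool_pos"],o["force"],o["clock"])
s=ctrl.snapshot("side")
z=o["tool_pos"][2]-.0796
q=proj(s,(.499,.117,z+.045));m=mask(s,"yellow",q,32);print(q,m.min(0),m.max(0),fit([(s,m)],(.5,.117),z))
c=cv2.resize(s["img"][110:260,240:440],None,fx=4,fy=4);cv2.imwrite("pics/c4.png",c[:,:,::-1])
```

```text
[0.4991 0.1163 0.2134] [-0.4815  0.4392 -1.4589] 11.15
[np.float64(339.99677263458113), np.float64(177.33403429907685)] [328. 157.] [353. 193.] (array([0.4971, 0.1159]), array([ 0., -0.]), [0.9366708546059822])
```

View pics/c4.png

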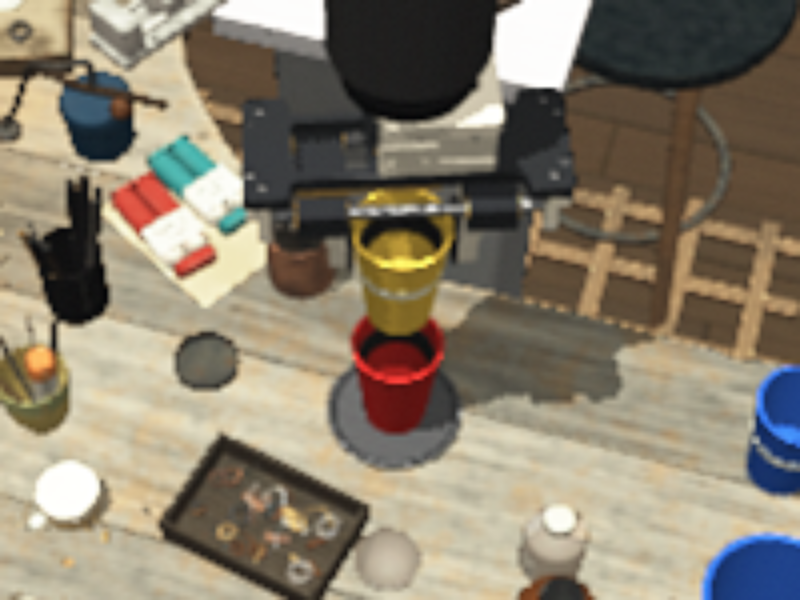

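Yellow hangs upright at (402,262), centred over red at (398,375). Lower it to just above the collar.

Emit:
apply_moves(commands=[[[0,0,-2],0,1],[[0,0,-4],0,1],[[0,0,-6],0,1],[[0,0,-7],0,1],[[0,0,-7.8],0,1],[[0,0,-8],0,1],[[0,0,-8],0,1],[[0,0,-8],0,1]])

```text
clock: 11.87
tool_pos: [0.4997, 0.117, 0.1342]
orientation: [-180.0, -0.1, 20.4]
force: [0.8, -0.3, -0.6]
opening: 0.0623
gripper_force: 30.0
```

Emit:
apply_moves(commands=[[[0,0,-0.3],0,1],[[0,0,-0.5],0,1],[[0,0,-0.7],0,1],[[0,0,-0.8],0,1],[[0,0,-0.8],0,1]])

```text
clock: 12.28
tool_pos: [0.5002, 0.1168, 0.1265]
orientation: [-180.0, -0.1, 20.4]
force: [-1.0, 0.5, 5.9]
opening: 0.0621
gripper_force: 30.0
```

Emit:
apply_moves(commands=[[[0,0,-0.2],0,1],[[0,0,-0.4],0,1],[[0,0,-0.5],0,1],[[0,0,-0.5],0,1],[[0,0,-0.5],0,1]])

```text
clock: 12.7
tool_pos: [0.5002, 0.1168, 0.1216]
orientation: [-180.0, -0.1, 20.4]
force: [-1.5, -0.4, 5.5]
opening: 0.0622
gripper_force: 30.0
```

Run:
```python
from h import *
np.set_printoptions(precision=4,suppress=True)
o=ctrl.get_obs();print(o["tool_pos"],o["force"],o["clock"])
s=ctrl.snapshot("side")
q=proj(s,(.499,.117,.09));print([proj(s,(.4975+.5*.0,.1164,z)) for z in (.093,.13)])
c=cv2.resize(s["img"][150:225,300:380],None,fx=7,fy=7,interpolation=cv2.INTER_CUBIC);cv2.imwrite("pics/c5.png",c[:,:,::-1])
```

```text
[0.5002 0.1168 0.1216] [-1.5302 -0.3936  5.4816] 12.7
[[np.float64(339.19472123130174), np.float64(195.12018659536076)], [np.float64(339.5035920648405), np.float64(187.53434300265914)]]
```

View pics/c5.png

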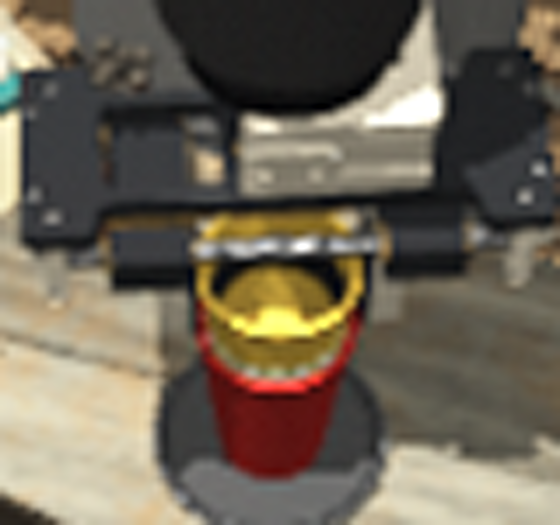

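Yellow sits straight, with the white band just showing at the red rim at (275,370). About 2.5 mm more, then release and retreat towards blue.

Emit:
apply_moves(commands=[[[0,0,-0.1],0,1],[[0,0,-0.2],0,1],[[0,0,-0.25],0,1],[[0,0,-0.25],0,1]])

```text
clock: 13.08
tool_pos: [0.5003, 0.1169, 0.1193]
orientation: [-180.0, -0.1, 20.4]
force: [-0.5, -0.5, 7.6]
opening: 0.0621
gripper_force: 30.0
```

Emit:
apply_moves(commands=[[[0,0,0.2],0,0.4],[[0,0,0.2],0,0],[[0,0,0.2],0,0],[[0,0,0.2],0,0],[[0,0,0.2],0,0],[[0,0,2],0,0],[[0,0,5],0,0],[[0,0,9],0,0],[[0,0,12],0,0],[[-0.5,4,12],0,0],[[-1,8,12],0,0],[[-1.5,12,12],0,0],[[-2,16,12],0,0],[[-2.5,20,12],0,0],[[-3,24,12],0,0],[[-3.6,27.9,12],0,0],[[-3.6,27.9,12],0,0],[[-3.6,27.9,12],0,0]])

```text
clock: 14.58
tool_pos: [0.4626, 0.3974, 0.2369]
orientation: [180.0, 0.1, 20.5]
force: [-0.3, -0.8, 0.6]
opening: 0.0875
gripper_force: 0.0
```

```bash
cat >> h.py <<'E'
def tilt_top(p,col,z0,x0,r=26):
    q=proj(p,(x0[0],x0[1],z0+.06));m=mask(p,col,q,r);return m
def ellrim(p,X,z,r=.032):  # projected centre of rim circle
    return proj(p,(X[0],X[1],z))
E
python3 - <<'E'
from h import *
np.set_printoptions(precision=4,suppress=True)
o=ctrl.get_obs();print(o["tool_pos"],o["force"],o["clock"])
s=ctrl.snapshot("side");t=ctrl.snapshot("top")
# yellow visible part: frustum from red rim (z .093) to yellow rim; compare candidates of step
for step in(.033,.037,.041):
  for p in(s,t):
    q=proj(p,(.499,.117,.11));m=mask(p,"yellow",q,26)
    z0=.093;r0=.022+.01/.09*(.09-step);print(step,fit([(p,m)],(.499,.117),z0,step,r0,.032),m.min(0),m.max(0))
ims=[cv2.resize(p["img"][y-32:y+48,x-40:x+35],None,fx=5,fy=5,interpolation=cv2.INTER_CUBIC) for p,x,y in((s,340,195),(t,297,212))]
cv2.imwrite("pics/c6.png",np.hstack(ims)[:,:,::-1])
E
```

```text
[0.4626 0.3974 0.2369] [-0.2972 -0.8316  0.5704] 14.5833
0.033 (array([0.4941, 0.1148]), array([-0.,  0.]), [0.9276369117776071]) [328. 178.] [351. 202.]
0.033 (array([0.4985, 0.1171]), array([ 0., -0.]), [1.0640541839327098]) [280. 195.] [309. 225.]
0.037 (array([0.4958, 0.1152]), array([-0., -0.]), [0.8980006363364229]) [328. 178.] [351. 202.]
0.037 (array([0.498 , 0.1169]), array([0., 0.]), [1.054386278135207]) [280. 195.] [309. 225.]
0.041 (array([0.4976, 0.1157]), array([-0., -0.]), [0.8702595563994076]) [328. 178.] [351. 202.]
0.041 (array([0.4975, 0.1168]), array([-0.,  0.]), [1.0447626119621025]) [280. 195.] [309. 225.]
```

View pics/c6.png

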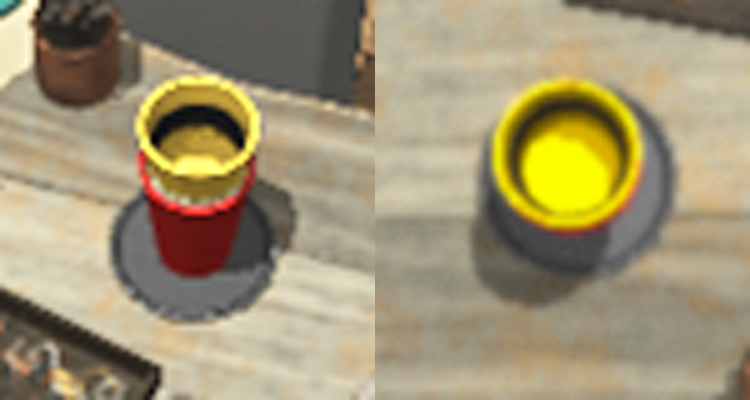

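Yellow is seated straight, with part of the band showing at the red rim at (195,195). Now grip blue.

Emit:
apply_moves(commands=[[[0.1,-0.15,-4],0,0],[[0.1,-0.15,-8],0,0],[[0.1,-0.15,-11],0,0],[[0.1,-0.15,-14],0,0],[[0.1,-0.15,-15.9],0,0],[[0.1,-0.15,-15.9],0,0],[[0.1,-0.15,-15.9],0,0],[[0.1,-0.15,-15.9],0,0.5],[[0.1,-0.15,-15.9],0,1],[[0.1,-0.15,-15.9],0,1],[[0.1,-0.15,-15.9],0,1],[[0.1,-0.15,-15.9],0,1],[[0.1,-0.15,-15.9],0,1],[[0.1,-0.15,-15.9],0,1],[[0.1,-0.15,-15.9],0,1]])

```text
clock: 15.93
tool_pos: [0.4648, 0.3948, 0.0802]
orientation: [-180.0, -0.1, 20.4]
force: [-0.7, 0.3, 7.6]
opening: 0.062
gripper_force: 30.0
```

Emit:
apply_moves(commands=[[[0,0,4],0,1],[[0,0,8],0,1],[[0,0,12],0,1],[[0,0,16],0,1],[[0,0,18],0,1],[[0.5,-4,18],0,1],[[1,-8,18],0,1],[[1.5,-12,18],0,1],[[2,-16,18],0,1],[[2.5,-20,18],0,1],[[3,-24,18],0,1],[[3.5,-27.8,18],0,1],[[3.5,-27.8,18],0,1],[[3.5,-27.8,18],0,1],[[3.5,-27.8,18],0,1]])

```text
clock: 17.18
tool_pos: [0.4992, 0.1158, 0.2589]
orientation: [-180.0, 0.0, 20.3]
force: [-0.1, 0.4, -0.0]
opening: 0.0621
gripper_force: 30.0
```

Run:
```python
from h import *
np.set_printoptions(precision=4,suppress=True)
o=ctrl.get_obs();print(o["tool_pos"],o["force"],o["clock"])
s=ctrl.snapshot("side")
z=o["tool_pos"][2]-.0802
q=proj(s,(.499,.117,z+.045));m=mask(s,"blue",q,32);print(q,m.min(0),m.max(0),fit([(s,m)],(.5,.117),z))
```

```text
[0.4992 0.1158 0.2589] [-0.103   0.4333 -0.0463] 17.1833
[np.float64(340.4322900205401), np.float64(166.71015154561135)] [328. 145.] [353. 183.] (array([0.4963, 0.1152]), array([ 0., -0.]), [0.9420929357288071])
```

Emit:
apply_moves(commands=[[[0,0.1,-2],0,1],[[0,0.1,-4],0,1],[[0,0.1,-6],0,1],[[0,0.1,-7.5],0,1],[[0,0.1,-8.4],0,1],[[0,0.1,-8.8],0,1],[[0,0.1,-8.8],0,1],[[0,0.1,-8.8],0,1]])

```text
clock: 17.9
tool_pos: [0.4997, 0.1176, 0.1715]
orientation: [180.0, -0.0, 20.4]
force: [0.6, -0.3, -1.8]
opening: 0.0619
gripper_force: 30.0
```

Emit:
apply_moves(commands=[[[0,0,-0.2],0,1],[[0,0,-0.4],0,1],[[0,0,-0.6],0,1],[[0,0,-0.7],0,1],[[0,0,-0.7],0,1]])

```text
clock: 18.32
tool_pos: [0.4997, 0.1171, 0.1644]
orientation: [-180.0, -0.1, 20.4]
force: [0.3, -0.7, 3.1]
opening: 0.0621
gripper_force: 30.0
```

Contact came at the expected height, at about 4 N. Press on to about 0.157 m.

Emit:
apply_moves(commands=[[[0,0,-0.2],0,1],[[0,0,-0.4],0,1],[[0,0,-0.6],0,1],[[0,0,-0.7],0,1],[[0,0,-0.7],0,1],[[0,0,-0.7],0,1]])

```text
clock: 18.82
tool_pos: [0.4993, 0.117, 0.1568]
orientation: [180.0, 0.0, 20.4]
force: [0.1, -1.1, 1.9]
opening: 0.062
gripper_force: 30.0
```

Emit:
apply_moves(commands=[[[0,0,0.1],0,0.4],[[0,0,0.1],0,0],[[0,0,0.1],0,0],[[0,0,0.1],0,0],[[0,0,0.1],0,0],[[0,0,2],0,0],[[0,0,5],0,0],[[0,0,9],0,0],[[0,0,11],0,0],[[0.3,-4,11],-0.12,0],[[0.6,-8,11],-0.24,0],[[0.9,-12,11],-0.36,0],[[1.2,-16,11],-0.48,0],[[1.5,-20,11],-0.6,0],[[1.8,-24,11],-0.72,0],[[2.1,-28,11],-0.84,0],[[2.4,-32,11],-0.96,0],[[2.8,-36,11],-1.08,0],[[2.8,-36,11],-1.2,0],[[2.8,-36,11],-1.32,0]])

```text
clock: 20.48
tool_pos: [0.5269, -0.2454, 0.2662]
orientation: [179.9, 0.1, -55.9]
force: [-0.2, 0.4, -0.3]
opening: 0.0876
gripper_force: 0.0
```

Run:
```python
from h import *
np.set_printoptions(precision=4,suppress=True)
o=ctrl.get_obs();print(o["tool_pos"],o["force"],o["clock"])
s=ctrl.snapshot("side");t=ctrl.snapshot("top")
for p in(s,t):
    q=proj(p,(.499,.117,.147));m=mask(p,"blue",q,26)
    print(fit([(p,m)],(.499,.117),.130,.037,.0279,.032),m.min(0),m.max(0))
ims=[cv2.resize(p["img"][y-42:y+38,x-40:x+35],None,fx=5,fy=5,interpolation=cv2.INTER_CUBIC) for p,x,y in((s,340,195),(t,297,212))]
cv2.imwrite("pics/c7.png",np.hstack(ims)[:,:,::-1])
```

```text
[ 0.5269 -0.2454  0.2662] [-0.1532  0.3586 -0.3065] 20.4833
(array([0.4949, 0.1145]), array([-0., -0.]), [0.9220538530679155]) [327. 170.] [351. 194.]
(array([0.4978, 0.1165]), array([0., 0.]), [0.9333540556940069]) [280. 194.] [309. 222.]
```

View pics/c7.png

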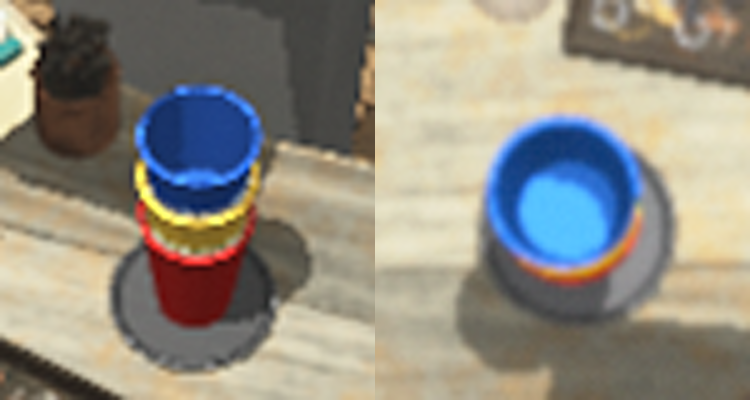

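The stack is straight, with even rim steps: blue at (198,135), yellow at (197,200), red at (195,235). Now fit the lid plate in the first pictures.

Run:
```python
from h import *
np.set_printoptions(precision=4,suppress=True)
s=ctrl.snapshot("side");t=ctrl.snapshot("top");v=[]
for p,f,at in((s,"s0",(222,188)),(t,"t0",(442,203))):
    im=cv2.imread(f"pics/{f}.png");m=((im.min(2)>165)&(np.ptp(im,axis=2)<45)).astype(np.uint8)
    w=np.zeros_like(m);cv2.circle(w,at,18,1,-1);n,l,st,_=cv2.connectedComponentsWithStats(m&w);i=1+np.argmax(st[1:,4])
    h=cv2.convexHull(np.argwhere(l==i)[:,::-1].astype(np.int32).reshape(-1,1,2))[:,0].astype(np.float32);v.append((p,h))
    print(fit([(p,h)],(.527,-.243),.010,.005,.034,.034),h.min(0),h.max(0))
print(fit(v,(.527,-.243),.010,.005,.034,.034))
```

```text
(array([ 0.5251, -0.2504]), array([-0., -0.]), [0.9393078098892069]) [211. 178.] [233. 196.]
(array([ 0.5282, -0.2497]), array([ 0., -0.]), [1.0219495472826605]) [429. 189.] [455. 217.]
(array([ 0.5272, -0.2498]), array([-0.0888,  0.5712,  0.0502,  0.402 ]), [0.9368382570975631, 1.02150149436527])
```

Emit:
apply_moves(commands=[[[0.15,-0.45,-2],-0.12,0],[[0.15,-0.45,-4],-0.24,0],[[0.15,-0.45,-6],-0.36,0],[[0.15,-0.45,-8],-0.48,0],[[0.15,-0.45,-11],-0.59,0],[[0.15,-0.45,-14],-0.59,0],[[0.15,-0.45,-17],-0.59,0],[[0.15,-0.45,-19],-0.59,0],[[0.15,-0.45,-20],-0.59,0],[[0.15,-0.45,-20],-0.59,0],[[0.15,-0.45,-20],-0.59,0]])

```text
clock: 21.6
tool_pos: [0.5294, -0.2472, 0.0675]
orientation: [-180.0, -0.0, -88.9]
force: [-0.2, 0.5, 0.5]
opening: 0.0876
gripper_force: 0.0
```

Emit:
apply_moves(commands=[[[0,-0.25,-1.5],0,0],[[0,-0.25,-2.5],0,0],[[0,-0.25,-3.1],0,0],[[0,-0.25,-3.1],0,0],[[0,-0.25,-3.1],0,0.4],[[0,-0.25,-3.1],0,0.7],[[0,-0.25,-3.1],0,0.9],[[0,-0.25,-3.1],0,1],[[0,-0.25,-3.1],0,1],[[0,-0.25,-3.1],0,1],[[0,-0.25,-3.1],0,1],[[0,-0.25,-3.1],0,1],[[0,-0.25,-3.1],0,1],[[0,-0.25,-3.1],0,1]])

```text
clock: 22.77
tool_pos: [0.5288, -0.25, 0.036]
orientation: [180.0, 0.0, -89.1]
force: [-0.1, -0.5, -0.2]
opening: 0.0264
gripper_force: 0.0
```

Emit:
apply_moves(commands=[[[0,0,0],0,1],[[0,0,0],0,1],[[0,0,0],0,1],[[0,0,0],0,1]])

```text
clock: 23.1
tool_pos: [0.5288, -0.2499, 0.036]
orientation: [180.0, 0.0, -89.1]
force: [-0.1, 0.1, 0.7]
opening: 0.0191
gripper_force: 30.0
```

Emit:
apply_moves(commands=[[[0,0,3],0,1],[[0,0,7],0,1],[[0,0,11],0,1],[[0,0,15],0,1],[[0,0,19],0,1],[[0,0,22],0,1],[[-0.3,4,22],0,1],[[-0.6,8,22],0,1],[[-0.9,12,22],0,1],[[-1.2,16,22],0,1],[[-1.5,20,22],0,1],[[-1.8,24,22],0,1],[[-2.1,28,22],0,1],[[-2.4,32,22],0,1],[[-2.7,35,22],0,1],[[-2.9,36.7,22],0,1],[[-2.9,36.7,22],0,1],[[-2.9,36.7,22],0,1],[[-2.9,36.7,22],0,1]])

```text
clock: 24.68
tool_pos: [0.4997, 0.1168, 0.2559]
orientation: [180.0, -0.0, -89.1]
force: [-0.2, -0.6, -0.7]
opening: 0.0192
gripper_force: 30.0
```

Run:
```python
from h import *
np.set_printoptions(precision=4,suppress=True)
o=ctrl.get_obs();tp=o["tool_pos"];print(tp,o["force"],o["clock"],o["opening"])
s=ctrl.snapshot("side");z=tp[2]-.036+.010
q=[int(i) for i in proj(s,(tp[0],tp[1],z))];im=s["img"]
print(q,proj(s,(.4965,.1158,.167)))
c=cv2.resize(im[q[1]-30:q[1]+50,q[0]-45:q[0]+45],None,fx=7,fy=7,interpolation=cv2.INTER_CUBIC)
for P,cl in((model(s,tp[0]-.002,tp[1]-.001,z,.005,.034,.034),(0,255,0)),):
    cv2.polylines(c,[((P-[q[0]-45,q[1]-30]+.5)*7).astype(np.int32)],True,cl,1)
cv2.imwrite("pics/c8.png",c[:,:,::-1])
```

```text
[0.4997 0.1168 0.2559] [-0.2247 -0.6086 -0.7225] 24.6833 0.01921584118689982
[340, 165] [np.float64(339.72004931305344), np.float64(179.14858342088448)]
```

View pics/c8.png

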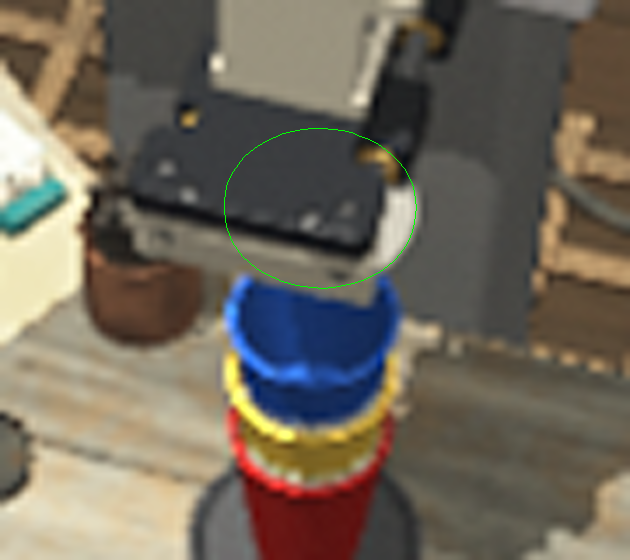

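The lid's visible right edge, at (416,210), matches the predicted outline, so it is centred over blue at (313,330). Lower it gently.

Emit:
apply_moves(commands=[[[0,0,-2],0,1],[[0,0,-3.5],0,1],[[0,0,-4.5],0,1],[[0,0,-4.7],0,1],[[0,0,-4.7],0,1],[[0,0,-4.9],0,1],[[0,0,-4.9],0,1]])

```text
clock: 25.32
tool_pos: [0.5003, 0.117, 0.2076]
orientation: [-179.9, 0.0, -89.1]
force: [-0.1, -0.3, -0.5]
opening: 0.0192
gripper_force: 30.0
```

Run:
```python
from h import *
o=ctrl.get_obs();print(o["tool_pos"],o["force"],o["opening"])
```

```text
[0.5002526  0.11699875 0.20756221] [-0.0988718  -0.31120338 -0.50874457] 0.01923525269301713
```

Emit:
apply_moves(commands=[[[0,0,-0.2],0,1],[[0,0,-0.4],0,1],[[0,0,-0.6],0,1],[[0,0,-0.8],0,1],[[0,0,-0.8],0,1],[[0,0,-0.8],0,1]])

```text
clock: 25.82
tool_pos: [0.4998, 0.117, 0.1989]
orientation: [180.0, -0.0, -89.1]
force: [-0.2, -0.3, -0.4]
opening: 0.0189
gripper_force: 30.0
```

Plug is in with no force. Go on to the plate.

Emit:
apply_moves(commands=[[[0,0,-0.2],0,1],[[0,0,-0.4],0,1],[[0,0,-0.5],0,1],[[0,0,-0.5],0,1],[[0,0,-0.5],0,1]])

```text
clock: 26.23
tool_pos: [0.4998, 0.117, 0.1939]
orientation: [180.0, -0.0, -89.1]
force: [0.2, 0.0, -1.0]
opening: 0.0189
gripper_force: 30.0
```

Emit:
apply_moves(commands=[[[0,0,-0.1],0,1],[[0,0,-0.1],0,1],[[0,0,-0.1],0,0.7],[[0,0,-0.1],0,0.5],[[0,0,-0.1],0,0.3],[[0,0,-0.1],0,0],[[0,0,-0.1],0,0],[[0,0,-0.1],0,0],[[0,0,1],0,0],[[0,0,3],0,0],[[0,0,6],0,0],[[0,0,9],0,0],[[1,-4,10],0,0],[[2,-8,10],0,0],[[3,-12,10],0,0],[[4,-16,10],0,0],[[5,-20,10],0,0],[[6,-24,10],0,0],[[6,-24,10],0,0],[[6,-24,10],0,0]])

```text
clock: 27.9
tool_pos: [0.5598, -0.1252, 0.2933]
orientation: [179.9, -0.0, -89.3]
force: [-0.1, 0.6, 0.4]
opening: 0.0876
gripper_force: 0.0
```

Run:
```python
from h import *
o=ctrl.get_obs();print(o["tool_pos"],o["force"],o["opening"],o["clock"])
s=ctrl.snapshot("side");t=ctrl.snapshot("top")
ims=[cv2.resize(p["img"][y-42:y+38,x-40:x+35],None,fx=5,fy=5,interpolation=cv2.INTER_CUBIC) for p,x,y in((s,340,190),(t,297,212))]
cv2.imwrite("pics/c9.png",np.hstack(ims)[:,:,::-1])
for p in(s,t): print([ctrl.spot_point(p,n)[:1] for n in("lid_knob",)], proj(p,(.4965,.116,.185)))
```

```text
[ 0.55978712 -0.12523515  0.29331149] [-0.08824045  0.61354152  0.37138244] 0.08757518440470677 27.9
[[{'at': [342.1, 176.6], 'score': 0.56}]] [np.float64(339.95862585199063), np.float64(175.0793010011453)]
[[{'at': [293.3, 207.7], 'score': 0.61}]] [np.float64(293.93483090424746), np.float64(207.36528738118966)]
```

View pics/c9.png

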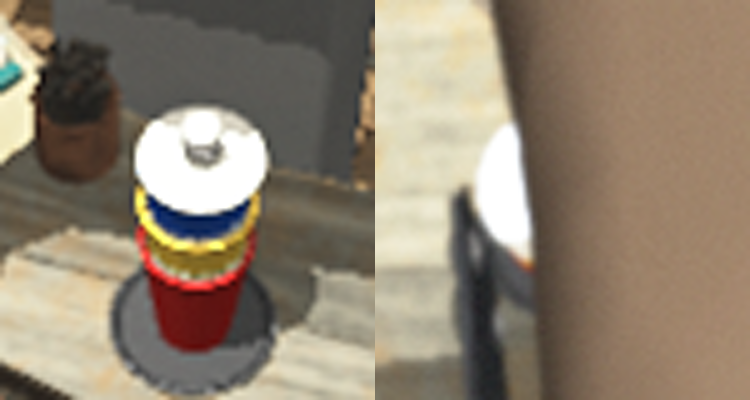

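The lid lies level and centred on blue at (200,160), and the steps look even. Hand in.

```bash
python3 -c "
from plant import ctrl
print(ctrl.close_job())"
```

```text
the job is handed in; nothing more can be done
None
```

The job is handed in: red stands in the saucer, yellow and blue are nested about 37 mm apart by arm height readings, and the lid sits level on blue; the arm has let go and moved clear at about 28 s, and no verdict was returned.

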